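# Load the acetate blank carrier into its finned rack

### The arm

A 6-joint arm with a two-finger parallel gripper is mounted at the origin on the work surface. World frame = base frame: x ahead of the robot, y to its left, z up, the work surface at z = 0. Lengths are in m, angles in rad, forces in N, time in s.
With the tool pointing down it reaches from about 0.275 to 0.725 m from the base axis. Payload 15.9 kg.
Tool frame: the origin (TCP) lies between the finger pads; the fingertips stand 17 mm ahead of it and the grasp point (between the pads) lies 2 mm behind it (bot.tip_reach is the distance from the TCP to the fingertips, in m); z points along the fingers, y is the direction in which the jaws open and shut (so a half turn about z gives the same grasp; the last joint's range is limited). The gripper opens to 85 mm and grips with 20 to 120 N. Pads are 22 mm wide; open, the fingers measure 114 mm over their backs; the gripper's body (76 mm by 85 mm) begins 54 mm behind the grasp point. The pads swing forward as they close: fully open they stand 13 mm farther back than shut.
Start: joints at [1.145, 0.213, -0.034, 1.323, 0, 1.571], TCP at [0.207, 0.455, 0.248] pointing down, gripper open.
Joint ranges: [-2.98, 2.98], [-0.74, 1.72], [-1.14, 1.35], [-2.1, 2.04], [-1.57, 1.44], [-3.14, 3.14]. Speed limits (rad/s): [1.89, 1.89, 2.39, 2.57, 3.14, 3.14].

### API

Orientations are given as a unit quaternion [x, y, z, w].
In Python, from rig import bot gives the robot as it stands.
- The arm moves only by the tool jog_arm, never from a script. Its argument "series" is one flat list of numbers, 7 for each row, row after row: the shift along the tool's x, y, z in mm, then the turn, a rotation vector about the tool's x, y, z in rad, then the finger opening in mm, from 0 to 85.4. A call has 1 to 20 rows; each row is the pose to reach, as a shift and turn from the pose commanded when the call began, along the tool's axes at that moment; what a row does not reach only later rows make up. A row lasts 1/12 s, in which the tool goes at most 41.7 mm and 7.16 degrees, less where a joint would pass 70% of its speed; a pose out of reach is approached as far as the arm can. A call with a gripper value outside its range is refused whole. The fingers move at their own pace and stop on an object; the grip force is fixed at half the most. Time passes only in rows, so rows that repeat a pose let the fingers close. It gives the time, the measured TCP pose, the force and the opening at its end, in the units of the state.
- bot.read_state(): the state, without advancing time (a new reading comes with each control period).
- bot.camera(name): name is "side" or "top"; returns (picture, depth): 384x512x3 uint8, red, green, blue; 384x512 float32, m along the optical axis (not along the pixel's ray), 0 where there is no reading.
- bot.camera_params(name): a dict with "intrinsics" (3x3 intrinsics, pixels), "R" (3x3) and "t" (3): a world point X has camera coordinates R X + t. Camera axes: x right, y down, z forward; pixel columns grow to the right and rows downward; lengths in m; the calibration is good to about 2 mm. A picture is of the moment at which its call begins. camera_params takes no time and is no camera call.
- bot.hand_in(): hands the job in, once; it reports no verdict.
Trained networks look in the newest picture that a camera, given by its name, has taken for a name from the list of things; names that differ only in an ending like _2 or _b are one class to them, and where a whole thing is asked for, a point or a joint stands for the part that bears it (a point fixed in the world has none). Each returns a list of dicts, best first, with "p" (0 to 1); they miss things now and then, are a little off and sometimes report something else, mostly with a low value. They report only what shows in the picture. A call takes as long as a camera call.
- bot.search_frame(camera, query): "box" ([left, top, right, bottom] as shares, 0 to 1, of the picture: columns of its width, rows of its height, round what is visible of it).
- bot.mark_of(camera, query): "location" ([column, row] as shares, 0 to 1, of the picture: columns of its width, rows of its height: a listed point, or the origin of a listed thing).
The state is a dict: "time": time; "qpos": joint angles; "qvel": joint speeds; "joint_torque": joint torques, N m; "tool_pos": TCP position; "orientation": TCP orientation; "force": force on the tool from outside, world axes, zero at the start; "ft_torque": the same for the moment, N m; "gripper_width": opening from 0.0 (shut) to 1.0 (fully open).
Only numpy, scipy, OpenCV 4.12 (cv2) and the standard library are available. Lean on these libraries where they do the work, as an engineer would, in place of code of your own. Each camera call takes 0.05 s, during which the arm holds its last target. There are 200 camera calls.

### The job

Pick up the carrier with the three widely spaced brown acetate blanks and load it into the rack with four widely spaced fins: one blank in each gap, centred end to end on the rack. Lower it in while you hold it, without dropping it, until its bar rests on the fin tops, then let go and move clear. Leave the green five-blank carrier standing where it is.

Things in the scene. Friction and masses are not known exactly. Their poses are not given: they have to be found in the camera images.
- wide_carrier: Three upright tortoiseshell-brown acetate plates, like comb teeth, under an aluminium bar with a black handle; stands loose on the plates, 170 to 350 g. Origin: centre of underside, z up. Plates 100 mm along x, 5 thick, z 0 to 45, at y = -33, 0 and 33 mm. Bar 36 (x) by 106 (y), z 45 to 51. Handle at x = y = 0: 50 (x) by 16 (y), z 51 to 96; grip across y. Same after half a turn.
- wide_rack: Fixed rack, four upright aluminium fins on a dark base. Origin: centre of underside, z up. Base 70 mm (x) by 112 (y), 8 thick. Fins 60 along x, 7 thick, z 8 to 58, at y = -49.5, -16.5, 16.5 and 49.5 mm; gaps 26 mm. Carrier home: bar on the fin tops, its origin 13 mm above this one, x axes parallel. Same after half a turn.
- close_carrier: Five upright green acetate plates, like comb teeth, under an aluminium bar with a black handle; stands loose on the plates, 170 to 350 g. Origin: centre of underside, z up. Plates 100 mm along x, 5 thick, z 0 to 45, at y = -44, -22, 0, 22 and 44 mm. Bar 36 (x) by 106 (y), z 45 to 51. Handle at x = y = 0: 50 (x) by 16 (y), z 51 to 96; grip across y. Same after half a turn. Bystander.
- close_rack: Fixed rack, six upright aluminium fins on a dark base. Origin: centre of underside, z up. Base 70 mm (x) by 123 (y), 8 thick. Fins 60 along x, 7 thick, z 8 to 58, at y = -55, -33, -11, 11, 33 and 55 mm; gaps 15 mm. Bystander.

How it is judged:
On the way:
1. the wide carrier, still held, has its three blanks well down in the wide rack's three gaps (within 20 mm of home) (z of wide_carrier in the frame of wide_rack below 0.033 m and y of wide_carrier in the frame of wide_rack between -0.015 and 0.015 m and x of wide_carrier in the frame of wide_rack between -0.03 and 0.03 m and angle between the x axis of wide_carrier and the x axis of wide_rack, either way round below 0.3 rad and contact force between the fingers and wide_carrier above 0.5 N), for 0.1 s.
At the end, for the whole second after the job is handed in: Wide carrier upright (6 degrees) and at rest in the wide rack, one blank per gap, bar on the fin tops (height within 5 mm), within 13 mm of centre across the fins, 20 mm along them, 17 degrees of the fins; held until the blanks were within 20 mm of home (z of wide_carrier in the frame of wide_rack between 0.008 and 0.018 m and y of wide_carrier in the frame of wide_rack between -0.013 and 0.013 m and x of wide_carrier in the frame of wide_rack between -0.02 and 0.02 m and angle between the x axis of wide_carrier and the x axis of wide_rack, either way round below 0.3 rad and angle between wide_carrier's own z axis and vertical below 0.1 rad and linear speed of wide_carrier below 0.02 m/s and angular speed of wide_carrier below 0.1 rad/s); the robot touches nothing.
It fails at once if the green five-blank carrier is moved more than 25 mm or tipped over (distance of close_carrier from where it was at the start of the episode above 0.025 m or angle between close_carrier's own z axis and vertical above 0.3 rad).
It also fails if it takes over 35 s, if anything falls off the work surface, if the arm or the gripper's body presses on something with over 40 N, if the wrist force passes 120 N, or if a joint passes its speed limit or range.

## Working session

There is one attempt and no reset: what is moved stays moved. The work goes in short steps, Python scripts to look and compute and a tool call to move; the robot and the scene stay as the last step left them, time stands still between calls to the robot, and variables do not carry over. Pictures are saved under pics/ and viewed, about 8 in all and at most 12, crops included, and the job is handed in when it is done.

Besides the shell and the picture viewer there is one more tool, called after "Request:" as name(argument=value, ...) on one line, values as JSON. jog_arm: Moves the arm, as the interface text tells. Its arguments: {"type":"object","properties":{"series":{"type":"array","items":{"type":"number"}}},"required":["series"]}

```bash
mkdir -p pics; python3 - <<'E'
from rig import bot
import cv2,numpy as np
for c in ["top","side"]:
    p,d=bot.camera(c); np.savez(f"{c}.npz",p=p,d=d)
    cv2.imwrite(f"pics/{c}0.png",p[:,:,::-1])
    print(c,bot.camera_params(c))
    for n in ["wide_carrier","wide_rack","close_carrier","close_rack"]:
        print(n,bot.search_frame(c,n)[:2],bot.mark_of(c,n)[:2])
print(bot.read_state())
E
```

```text
top {'intrinsics': array([[399.32241507,   0.        , 259.42416242],
       [  0.        , 399.32241507, 189.28484052],
       [  0.        ,   0.        ,   1.        ]]), 'R': array([[-3.11743405e-04, -9.99902746e-01, -1.39427552e-02],
       [-9.96671299e-01,  1.44735016e-03, -8.15121317e-02],
       [ 8.15243844e-02,  1.38709331e-02, -9.96574820e-01]]), 't': array([-0.00742963,  0.5401036 ,  1.09851324])}
wide_carrier [] [{'location': [0.4076, 0.4271], 'p': 0.67}]
wide_rack [{'box': [0.5135, 0.3755, 0.6018, 0.4823], 'p': 0.98}] []
close_carrier [{'box': [0.2867, 0.5339, 0.3658, 0.6326], 'p': 0.66}] [{'location': [0.3277, 0.5865], 'p': 0.6}, {'location': [0.7016, 0.6099], 'p': 0.51}]
close_rack [{'box': [0.6596, 0.5831, 0.7562, 0.6409], 'p': 0.78}] [{'location': [0.7029, 0.6156], 'p': 0.71}]
side {'intrinsics': array([[398.1289825 ,   0.        , 257.12455448],
       [  0.        , 398.1289825 , 190.55852857],
       [  0.        ,   0.        ,   1.        ]]), 'R': array([[-0.99205621, -0.12370071, -0.02286058],
       [-0.06420055,  0.6541519 , -0.75363358],
       [ 0.108179
[... 502 characters left out ...]
, 0.3451], 'p': 0.8}]
{'time': 0.9, 'qpos': array([ 1.14499276e+00,  2.12871442e-01, -3.43683333e-02,  1.32349080e+00,
        1.43130338e-05,  1.57080436e+00]), 'qvel': array([ 0.00134993, -0.0010888 , -0.00093035,  0.00010549,  0.00041641,
        0.00048161]), 'joint_torque': array([-7.10829481e-04, -6.85949063e+01,  4.87332237e+01,  9.73095848e-04,
        4.96593623e-05, -5.47973161e-05]), 'tool_pos': array([0.20652423, 0.45535921, 0.2483327 ]), 'orientation': array([ 2.11300977e-01,  9.77421043e-01,  3.36457069e-05, -4.85054494e-08]), 'force': array([ 0.10057484,  0.2595776 , -1.59211879]), 'ft_torque': array([ 0.02739288, -0.03815791,  0.00319318]), 'gripper_width': 1.006096903758048}
```

View pics/top0.png

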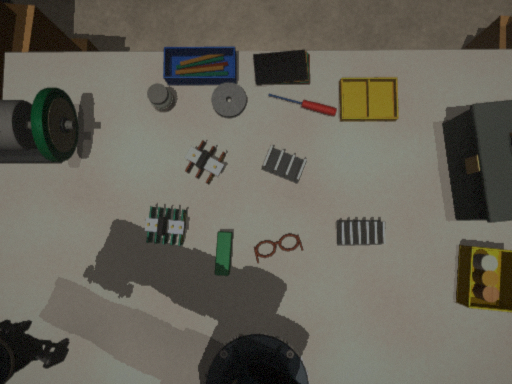

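View pics/side0.png

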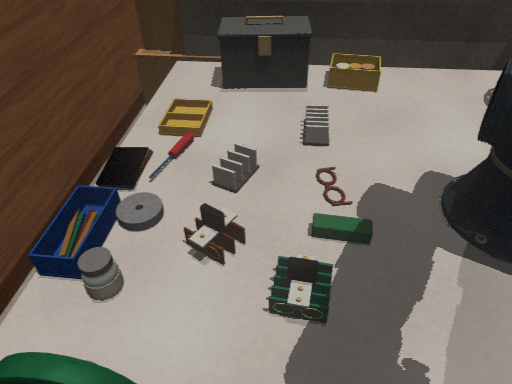

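The top view shows the brown carrier at about (206,161), the wide rack at (284,163), the green carrier at (166,225) and the close rack at (360,231). The side view agrees: brown carrier at (214,233), wide rack at (236,167). Next I'll fit the two poses from both depth images.

```bash
cat > fit.py <<'E'
import numpy as np
from scipy.optimize import least_squares
from scipy.spatial.transform import Rotation as Ro
def B(x,y,z0,z1,sx,sy): return [[x,y,(z0+z1)/2],[sx/2,sy/2,(z1-z0)/2]]
CAR=np.array([B(0,y,0,45,100,5) for y in(-33,0,33)]+[B(0,0,45,51,36,106),B(0,0,51,96,50,16)])/1e3
RACK=np.array([B(0,0,0,8,70,112)]+[B(0,y,8,58,60,7) for y in(-49.5,-16.5,16.5,49.5)])/1e3
def cloud(cam,d,P):
    K,R,t=P["intrinsics"],P["R"],P["t"]; v,u=np.nonzero(d>0); z=d[v,u]
    return (np.c_[(u-K[0,2])*z/K[0,0],(v-K[1,2])*z/K[1,1],z]-t)@R
def sdf(M,p):
    q=np.abs(p[None]-M[:,None,0])-M[:,None,1]
    return (np.linalg.norm(np.maximum(q,0),axis=2)+np.minimum(q.max(2),0))[np.arange(len(M))]
def dist(M,p):
    s=sdf(M,p); i=np.abs(s).argmin(0); return s[i,np.arange(len(p))]
def fit(M,pts,x0,zmin=.012,r=.075,zmax=.115,z0=0.,freez=False):
    p=pts[(np.hypot(*(pts[:,:2]-x0[:2]).T)<r)&(pts[:,2]>zmin)&(pts[:,2]<zmax)]
    best=None
    for a in np.arange(0,np.pi,np.pi/12):
        f=lambda x:dist(M,Ro.from_euler('z',-x[2]).apply(p-[x[0],x[1],z0+x[3]]))
        s=least_squares(f,[*x0[:2],a,0],loss='soft_l1',f_scale=.002,x_scale=[.01,.01,.1,.01])
        if best is None or s.cost<best.cost: best=s
    return best.x,np.median(np.abs(f(best.x))),len(p)
E
python3 - <<'E'
from rig import bot
from fit import *
C={}
for c in["top","side"]:
    P=bot.camera_params(c); C[c]=cloud(c,np.load(c+".npz")["d"],P)
P=bot.camera_params("top");K,R,t=P["intrinsics"],P["R"],P["t"]
def back(u,v,z):
    o=-R.T@t; r=R.T@np.linalg.inv(K)@[u,v,1]; return o+r*(z-o[2])/r[2]
C["both"]=np.r_[C["top"],C["side"]]
for n,M,uv,zz in[("car",CAR,(206,161),.07),("rack",RACK,(284,163),.04)]:
    x0=back(*uv,zz)
    for c in C: x,m,k=fit(M,C[c],x0); print(n,c,x0.round(3),x.round(4),np.degrees(x[2]).round(1),m.round(4),k)
E
```

```text
car top [0.613 0.136 0.07 ] [ 0.6166  0.1444 -0.5034  0.0015] -28.8 0.0008 813
car side [0.613 0.136 0.07 ] [ 6.1610e-01  1.4290e-01  2.6337e+00 -2.0000e-04] 150.9 0.0005 1863
car both [0.613 0.136 0.07 ] [ 6.163e-01  1.432e-01 -5.050e-01  3.000e-04] -28.9 0.0007 2676
rack top [ 0.612 -0.076  0.04 ] [ 6.1180e-01 -7.6600e-02  2.7604e+00  1.8000e-03] 158.2 0.0008 301
rack side [ 0.612 -0.076  0.04 ] [ 0.6109 -0.0781  2.7572 -0.    ] 158.0 0.0007 1178
rack both [ 0.612 -0.076  0.04 ] [ 6.1100e-01 -7.8000e-02  2.7575e+00  6.0000e-04] 158.0 0.0008 1479
```

```bash
cat > go.py <<'E'
import sys,numpy as np
from rig import bot
from scipy.spatial.transform import Rotation as Ro
def rel(x,y,z,yaw):
    s=bot.read_state(); R=Ro.from_quat(s["orientation"])
    T=Ro.from_matrix(np.c_[[np.cos(yaw),np.sin(yaw),0],[np.sin(yaw),-np.cos(yaw),0],[0,0,-1]])
    print("t",s["time"],"shift mm",(R.inv().apply(np.array([x,y,z])-s["tool_pos"])*1e3).round(1),"turn",(R.inv()*T).as_rotvec().round(4),"pos",s["tool_pos"].round(4),"F",s["force"].round(1),"w",s["gripper_width"])
if __name__=="__main__": rel(*map(float,sys.argv[1:]))
E
python3 go.py .6163 .1432 .2 2.6366
```

```text
t 0.9 shift mm [-502.1 -115.    48.3] turn [ 0.0001 -0.      0.0792] pos [0.2065 0.4554 0.2483] F [ 0.1  0.3 -1.6] w 1.006096903758048
```

Request:
jog_arm(series=[-502, -115, 0, 0, 0, 0.079, 60, -502, -115, 0, 0, 0, 0.079, 60, -502, -115, 0, 0, 0, 0.079, 60, -502, -115, 0, 0, 0, 0.079, 60, -502, -115, 0, 0, 0, 0.079, 60, -502, -115, 0, 0, 0, 0.079, 60, -502, -115, 0, 0, 0, 0.079, 60, -502, -115, 48, 0, 0, 0.079, 60, -502, -115, 48, 0, 0, 0.079, 60, -502, -115, 48, 0, 0, 0.079, 60, -502, -115, 48, 0, 0, 0.079, 60, -502, -115, 48, 0, 0, 0.079, 60, -502, -115, 48, 0, 0, 0.079, 60, -502, -115, 48, 0, 0, 0.079, 60, -502, -115, 48, 0, 0, 0.079, 60, -502, -115, 48, 0, 0, 0.079, 60, -502, -115, 48, 0, 0, 0.079, 60, -502, -115, 48, 0, 0, 0.079, 60, -502, -115, 48, 0, 0, 0.079, 60, -502, -115, 48, 0, 0, 0.079, 60])

```text
time: 2.57
tool_pos: [0.6159, 0.1438, 0.2007]
orientation: [0.249, 0.968, 0.0, 0.0]
force: [0.0, -0.0, 0.2]
gripper_width: 0.705
```

```bash
python3 go.py .6163 .1432 .077 2.6366
```

```text
t 2.5667 shift mm [ -0.6  -0.4 123.7] turn [0.0003 0.0003 0.001 ] pos [0.6159 0.1438 0.2007] F [ 0.  -0.   0.2] w 0.7046940650135362
```

Request:
jog_arm(series=[0, 0, 35, 0, 0, 0, 60, 0, 0, 70, 0, 0, 0, 60, 0, 0, 95, 0, 0, 0, 60, 0, 0, 110, 0, 0, 0, 60, 0, 0, 118, 0, 0, 0, 60, 0, 0, 123, 0, 0, 0, 60, 0, 0, 123, 0, 0, 0, 60, 0, 0, 123, 0, 0, 0, 40, 0, 0, 123, 0, 0, 0, 25, 0, 0, 123, 0, 0, 0, 5, 0, 0, 123, 0, 0, 0, 5, 0, 0, 123, 0, 0, 0, 5, 0, 0, 123, 0, 0, 0, 5, 0, 0, 123, 0, 0, 0, 5, 0, 0, 123, 0, 0, 0, 5, 0, 0, 123, 0, 0, 0, 5])

```text
time: 3.9
tool_pos: [0.6167, 0.1435, 0.0781]
orientation: [0.25, 0.968, 0.0, 0.001]
force: [0.2, 0.8, 6.2]
gripper_width: 0.179
```

```bash
python3 go.py .6163 .1432 .18 2.6366
```

```text
t 3.9 shift mm [ 1.000e-01 -4.000e-01 -1.019e+02] turn [0.0011 0.0011 0.0003] pos [0.6167 0.1435 0.0781] F [0.2 0.8 6.2] w 0.17897678287252064
```

Request:
jog_arm(series=[0, 0, -10, 0, 0, 0, 5, 0, 0, -25, 0, 0, 0, 5, 0, 0, -45, 0, 0, 0, 5, 0, 0, -65, 0, 0, 0, 5, 0, 0, -85, 0, 0, 0, 5, 0, 0, -96, 0, 0, 0, 5, 0, 0, -100, 0, 0, 0, 5, 0, 0, -100, 0, 0, 0, 5, 0, 0, -100, 0, 0, 0, 5, 0, 0, -100, 0, 0, 0, 5])

```text
time: 4.73
tool_pos: [0.6157, 0.1432, 0.1762]
orientation: [0.25, 0.968, -0.0, -0.001]
force: [-0.2, 0.3, -2.7]
gripper_width: 0.179
```

```bash
python3 go.py .611 -.078 .178 2.7575
```

```text
t 4.7333 shift mm [-102.9 -195.8   -1.7] turn [-0.001  -0.0013 -0.1207] pos [0.6157 0.1432 0.1762] F [-0.2  0.3 -2.7] w 0.17890498127547066
```

Request:
jog_arm(series=[-5, -10, 0, 0, 0, -0.006, 5, -13, -25, 0, 0, 0, -0.015, 5, -24, -45, 0, 0, 0, -0.028, 5, -35, -67, 0, 0, 0, -0.041, 5, -47, -89, 0, 0, 0, -0.055, 5, -58, -111, 0, 0, 0, -0.068, 5, -70, -133, 0, 0, 0, -0.082, 5, -81, -155, 0, 0, 0, -0.095, 5, -91, -173, 0, 0, 0, -0.107, 5, -98, -186, 0, 0, 0, -0.115, 5, -102, -193, 0, 0, 0, -0.119, 5, -103, -196, 0, 0, 0, -0.121, 5, -103, -196, 0, 0, 0, -0.121, 5, -103, -196, 0, 0, 0, -0.121, 5, -103, -196, 0, 0, 0, -0.121, 5, -103, -196, 0, 0, 0, -0.121, 5])

```text
time: 6.07
tool_pos: [0.6116, -0.0773, 0.1773]
orientation: [0.19, 0.982, 0.0, -0.0]
force: [0.3, 0.0, -2.4]
gripper_width: 0.177
```

```bash
python3 go.py .611 -.078 .09 2.7575; python3 - <<'E'
from rig import bot
from fit import *
import cv2
s=bot.read_state()["tool_pos"]; A=[]
for c in["top","side"]:
    p,d=bot.camera(c); cv2.imwrite(f"pics/{c}1.png",p[:,:,::-1]); A.append(cloud(c,d,bot.camera_params(c)))
A=np.vstack(A)
print(fit(CAR,A,s[:2],zmin=.085,zmax=.155,z0=.099))
E
```

```text
t 6.0667 shift mm [ 0.3 -0.9 87.3] turn [ 0.     -0.0001  0.0013] pos [ 0.6116 -0.0773  0.1773] F [ 0.3  0.  -2.4] w 0.17721417698996567
(array([ 6.10462484e-01, -7.80901121e-02, -3.85760435e-01,  2.25906014e-04]), np.float64(0.0006678165663977524), 1405)
```

View pics/side1.png

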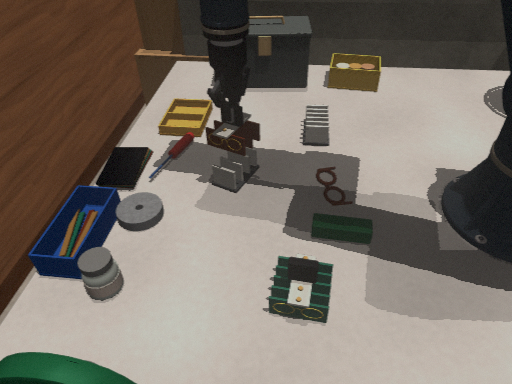

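The side view shows the brown carrier held level at about (232,135), above the rack at (236,172), with the green carrier unmoved. The fit puts it within 1 mm and 0.1° of the rack axis, about 86 mm above home, so I can lower it.

Request:
jog_arm(series=[0, 0, 10, 0, 0, 0, 5, 0, 0, 20, 0, 0, 0, 5, 0, 0, 30, 0, 0, 0, 5, 0, 0, 38, 0, 0, 0, 5, 0, 0, 46, 0, 0, 0, 5, 0, 0, 54, 0, 0, 0, 5, 0, 0, 62, 0, 0, 0, 5, 0, 0, 69, 0, 0, 0, 5, 0, 0, 75, 0, 0, 0, 5, 0, 0, 79, 0, 0, 0, 5, 0, 0, 82, 0, 0, 0, 5, 0, 0, 84, 0, 0, 0, 5, 0, 0, 84, 0, 0, 0, 5, 0, 0, 84, 0, 0, 0, 5, 0, 0, 84, 0, 0, 0, 5])

```text
time: 7.42
tool_pos: [0.6118, -0.0781, 0.0937]
orientation: [0.191, 0.982, 0.0, 0.0]
force: [0.3, -0.4, -1.6]
gripper_width: 0.18
```

```bash
cat > chk.py <<'E'
import sys
from rig import bot
from fit import *
import cv2
n=sys.argv[1]; print(bot.read_state()["tool_pos"],bot.read_state()["force"]); A=[]
for c in["top","side"]:
    p,d=bot.camera(c); cv2.imwrite(f"pics/{c}{n}.png",p[:,:,::-1]); A.append(cloud(c,d,bot.camera_params(c)))
print(fit(CAR,np.vstack(A),[.611,-.078],zmin=.062,zmax=.115 if n!='2' else .085,z0=.013))
E
python3 chk.py 2
```

```text
[ 0.61177344 -0.07813543  0.09367517] [ 0.31612194 -0.38013862 -1.58239975]
(array([ 6.10604219e-01, -7.84614946e-02,  2.74942923e+00,  2.55001178e-03]), np.float64(0.0007014270389319845), 371)
```

Still held, about 2.5 mm above home. I'll lower until it touches.

Request:
jog_arm(series=[0, 0, 1, 0, 0, 0, 5, 0, 0, 2, 0, 0, 0, 5, 0, 0, 2.5, 0, 0, 0, 5, 0, 0, 3, 0, 0, 0, 5, 0, 0, 3, 0, 0, 0, 5, 0, 0, 3, 0, 0, 0, 5])

```text
time: 8.02
tool_pos: [0.6117, -0.078, 0.091]
orientation: [0.191, 0.982, 0.0, 0.0]
force: [-2.6, 1.7, 7.4]
gripper_width: 0.174
```

Contact is made: the force went from -1.6 to +7.4 N. Now release and retreat.

Request:
jog_arm(series=[0, 0, 0, 0, 0, 0, 20, 0, 0, 0, 0, 0, 0, 30, 0, 0, 0, 0, 0, 0, 45, 0, 0, 0, 0, 0, 0, 50, 0, 0, 0, 0, 0, 0, 50, 0, 0, 0, 0, 0, 0, 50, 0, 0, 0, 0, 0, 0, 50, 0, 0, -10, 0, 0, 0, 50, 0, 0, -30, 0, 0, 0, 50, 0, 0, -60, 0, 0, 0, 50, 0, 0, -95, 0, 0, 0, 50, 0, 0, -120, 0, 0, 0, 50, 0, 0, -130, 0, 0, 0, 50, 0, 0, -130, 0, 0, 0, 50, 0, 0, -130, 0, 0, 0, 50, 0, 0, -130, 0, 0, 0, 50])

```text
time: 9.35
tool_pos: [0.611, -0.078, 0.2191]
orientation: [0.191, 0.982, -0.0, -0.001]
force: [-0.6, -0.2, -0.6]
gripper_width: 0.587
```

```bash
python3 chk.py 3
```

```text
[ 0.61104907 -0.07804634  0.21907785] [-0.57720159 -0.15331243 -0.58927563]
(array([ 6.10384778e-01, -7.91592270e-02,  2.75435109e+00, -1.54782107e-04]), np.float64(0.0006807936249847713), 622)
```

View pics/side3.png

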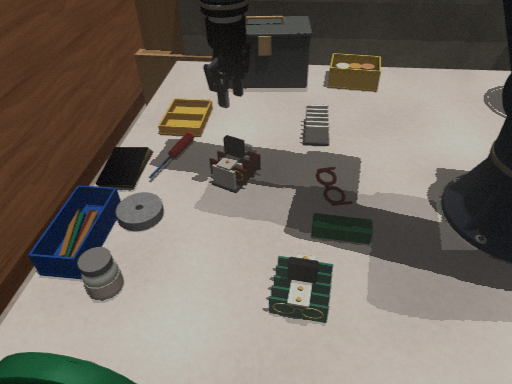

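The carrier sits in the rack at about (236,163) and the gripper is clear above it at (225,90). The green carrier hasn't moved, at (301,288). Handing in.

```bash
python3 -c "
from rig import bot
print(bot.hand_in())"
```

```text
the job is handed in; nothing more can be done
None
```

The brown three-blank carrier is loaded in the wide rack, and I handed the job in at about 9.5 s, well inside the 35 s limit. I gripped it by the handle, lowered it until its bar touched the fin tops (about +7 N at contact), then released it and moved 130 mm straight up.

- **Final position:** the last depth fit puts the carrier within about 1.5 mm of the rack centre. It is within 0.2° of the fins and less than 1 mm from its home height.
- **Tilt:** I did not measure this separately. The fit assumes the carrier is upright, and it matched the depth points to about 0.7 mm.
- **Green carrier:** it looks unmoved in the last side picture; I did not measure it.

None of the checks failed or disagreed. The hand-in gave no verdict.

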